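# Load a newel ball into the ball-drilling jig

## Robot

A 7-joint arm with a two-finger parallel gripper is mounted at the origin on a cart in front of the work surface, level with it; the furniture and walls round the work are solid. World frame = base frame: x ahead of the robot, y to its left, z up, the work surface at z = 0. Lengths are in m, angles in degrees, forces in N, time in s.
With the tool pointing down it reaches from about 0.425 to 0.875 m from the base axis. Payload 4.7 kg.
Tool frame: the origin (TCP) lies at the very end of the fingers, on their centre line; the grasp point (between the pads) lies 19 mm behind it (ctrl.pinch_z is the distance from the TCP to the grasp point, in m); z points along the fingers, y is the line along which they close (so a half turn about z gives the same grasp; the last joint's range is limited). The gripper opens to 87 mm and grips with 3 to 60 N. Pads are 19 mm wide; open, the fingers measure 117 mm over their backs; the gripper's body (75 mm by 190 mm) begins 51 mm behind the grasp point.
Start: joints at [-66.4, 18.392, -4.016, 83.108, 1.295, 78.541, -3.26], TCP at [0.252, 0.599, 0.223] pointing down, gripper open.
Joint ranges: [-163.93, 163.93], [-17.29, 119.83], [-79.2, 71.16], [3.27, 140.29], [-89.18, 269.18], [5.43, 117.66], [-154.24, 154.24]. Speed limits (degrees/s): [147.25, 147.25, 180, 180, 180, 180, 180].

## Interface

Orientations are given as a 3x3 rotation matrix whose columns are the frame's x, y, z axes.
In Python, from rig import ctrl gives the robot as it stands.
- The arm moves only by the tool step_arm, never from a script. Its argument "increments" is text: rows parted by semicolons, each of 6 numbers parted by spaces: the shift along the tool's x, y, z in mm, then the turn, a rotation vector about the tool's x, y, z in degrees. A call has 1 to 10 rows; each row is the pose to reach, as a shift and turn from the pose commanded when the call began, along the tool's axes at that moment; what a row does not reach only later rows make up. A row lasts 1/12 s, in which the tool goes at most 41.7 mm and 7.16 degrees, less where a joint would pass 70% of its speed; a pose out of reach is approached as far as the arm can. A call with a gripper value outside its range is refused whole. "fingers" is the closure, from 0 (fully open) to 1 (shut), set as the call begins (left out, the last holds). The fingers move at their own pace and stop on an object; "squeeze" is the grip in N (left out, the last holds). Time passes only in rows, so rows that repeat a pose let the fingers close. It gives the time, the measured TCP pose, the force, the opening and the grip force at its end, in the units of the state.
- ctrl.state(): the state, without advancing time (a new reading comes with each control period).
- ctrl.get_image(name): name is "scene" or "top" or "wrist"; returns (picture, depth): 480x640x3 uint8, red, green, blue; 480x640 float32, m along the optical axis (not along the pixel's ray), 0 where there is no reading.
- ctrl.get_calibration(name): a dict with "K" (3x3 intrinsics, pixels), "D" ([k1, k2, p1, p2, k3] as OpenCV has them; the pictures are not rectified), "R" (3x3) and "t" (3): a world point X has camera coordinates R X + t; the wrist camera has in their place "tool_from_camera" (4x4, takes a point from camera to tool coordinates, whose origin is the TCP and whose axes are the flange's). Camera axes: x right, y down, z forward; pixel columns grow to the right and rows downward; lengths in m; the calibration is good to about 2 mm. A picture is of the moment at which its call begins: read the wrist's pose just before it. get_calibration takes no time and is no camera call.
- ctrl.close_job(): hands the job in; it is judged then, once.
Trained networks look in the newest picture that a camera, given by its name, has taken for a name from the list of things; names that differ only in an ending like _2 or _b are one class to them, and where a whole thing is asked for, a point or a joint stands for the part that bears it (a point fixed in the world has none). Each returns a list of dicts, best first, with "p" (0 to 1); they miss things now and then, are a little off and sometimes report something else, mostly with a low value. They report only what shows in the picture. A call takes as long as a camera call.
- ctrl.cut_out(camera, name): "region" (480x640 bool, what is visible of it).
- ctrl.place_of(camera, name): "centre" ([x, y, z] in m, in world coordinates, good to about 4 mm: a listed point, or the origin of a listed thing).
The state is a dict: "time_s": time; "joint_pos": joint angles; "qd": joint speeds; "tau": joint torques, N m; "ee_pos": TCP position; "orientation": TCP orientation; "wrist_force": force on the tool from outside, world axes, zero at the start; "moment": the same for the moment, N m; "grip_width": opening from 0.0 (shut) to 1.0 (fully open); "grip_force": force on a finger pad.
Only numpy, scipy, OpenCV 4.12 (cv2) and the standard library are available. Lean on these libraries where they do the work, as an engineer would, in place of code of your own. Each camera call takes 0.05 s, during which the arm holds its last target. There are 200 camera calls.

## Task

Get the big turned ball ready for drilling: take the wooden chock off the jig's runway and lay it flat on the bench top, then roll the ball along the fence, without lifting it or letting it stray from the fence, until it drops into the round seat. Lower the hinged guide plate onto the ball without slamming it, and turn the catch a quarter turn so that its nose lies square across the plate. Leave the other things on the bench where they are.

Things in the scene. Friction and masses are not known exactly. Their poses are not given: they have to be found in the camera images.
- jig: Plywood ball-drilling jig screwed to the bench, place and angle vary. Origin: on the bench top under the middle of the round seat (56 mm hole through the board). z up; x points across to the fence; y back along the runway from seat to open starting end, so the ball travels toward -y. Board 18 mm thick, x -60 to 100, y -115 to 270 mm.
- fence_face (a point): Point on the fence's face, at the board's top surface, jig x = 49.5 mm, y = 100 mm (point axes are the jig's). The fence is a beech bar along the jig's y, 20 mm thick, its top 58 mm above the bench, from jig y -82 to 268 mm. The -x side of the runway has no wall; its start has only a stop strip 10 mm high at jig y 252 to 264 mm.
- ball: Plain turned wooden ball, 96 mm diameter (too wide for most grippers), 0.18 to 0.36 kg. Origin at its centre, 66 mm above the bench on the runway; its axes turn as it rolls. Starts at rest 0 to 5 mm off the fence at jig y of about 165 to 195 mm. Rolls easily, but stops soon when left alone.
- seat (a point): Centre of the ball when it is down in the seat: 57 mm above the bench, 9 mm lower than when rolling on the board.
- chock: Wood offcut 40 x 84 x 22 mm lying flat on the runway between ball and seat, 10 to 50 mm clear of the ball seen from above, its long side along the runway. Origin: centre of its underside; x across the 40 mm, y along, z up. Grip it across the 40 mm, at its middle or a little toward the seat (room for the gripper's body). Bare bench for it: about 140 mm from the seat toward -x of the jig.
- guide_plate (a joint): Hinge angle of the guide plate, rad: 0 = level on the seated ball, 1.57 = upright, starts open at 1.6 to 1.8. Stiff hinge: the plate stays where it is left and does not fall; a few N at the handle move it.
- plate_hinge (a point): Middle of the guide plate's hinge axis, parallel to the jig's x, at jig y = -87 mm, 100 mm above the bench, on an upright 92 mm wide (jig y -67 to -85). The plate is plywood, 84 mm wide, 15 mm thick, reaching 152 mm from the axis; closed, it covers the ball and its top is 115 mm above the bench.
- plate_handle (a point): Grip point on the guide plate's round dowel handle: 16 mm diameter, parallel to the hinge axis, standing 64 mm out of the plate's side away from the fence; the point is 36 mm from the plate, 142 mm from the axis, 7.5 mm above the underside's plane. Pinched from above across it, it turns between the fingers as the plate swings. 240 mm above the bench when open, 108 mm closed.
- catch (a joint): Angle of the turn-button catch beside the plate, rad, growing clockwise seen from above: 0 = nose along the fence, toward the hinge; 1.57 = nose square across the plate's edge; stop at 1.62. Starts at 0 to 0.3, stays where left. Its post: jig x 51 to 92, y -40 to 0 mm, top 116 mm above the bench.
- catch_grip (a point): On the catch's vertical turning axis, 141 mm above the bench, in its grip: an upright black fin 14 mm thick, 42 mm long, from 121 to 147 mm above the bench, its length along the steel nose. The point's y axis runs along the fin, away from the nose. The nose is 20 mm wide and reaches 56 mm from the axis, 117 to 121 mm above the bench.
- tin: Open round tin of screws, 67 mm diameter, 32 mm high, beyond the jig: a bystander, as are the next ones. Origin: centre of the underside. (Left of the jig is a fixed drill stand, base from world y = 0.145; its crank hangs over x 0.57 to 0.61, y 0.00 to 0.16, at 0.375 and higher.)
- dog: Round wooden bench dog, 40 mm diameter, 56 mm high, standing on the robot's side of the jig at about jig x = -105, y = 120 mm.
- pencil: Red carpenter's pencil, 177 x 12 x 8 mm, lying near left.
- rule: Yellow folded rule, 16 x 203 x 13 mm, lying on the bench close behind the fence.

How it is judged:
By the outcome, as a careful person would: the job done as asked, in the order asked, and still so for the second after the job is handed in, with the robot touching nothing.
It also fails if it takes over 72 s, if anything falls off the work surface, if the arm or the gripper's body presses on something with over 40 N, if the wrist force passes 120 N, or if a joint passes its speed limit or range.

## Working session

There is one attempt and no reset: what is moved stays moved. The work goes in short steps, Python scripts to look and compute and a tool call to move; the robot and the scene stay as the last step left them, time stands still between calls to the robot, and variables do not carry over. Pictures are saved under pics/ and viewed, at most 10 in all, crops included, and the job is handed in when it is done.

Besides the shell and the picture viewer there is one more tool, called after "Call:" as name(argument=value, ...), one argument or row to a line, values as JSON. step_arm: Moves the arm, as the interface text tells. Its arguments: {"type":"object","properties":{"increments":{"type":"string"},"fingers":{"type":"number"},"squeeze":{"type":"number"}},"required":["increments"]}

```bash
mkdir -p pics
cat > h.py <<'E'
import numpy as np, cv2
from rig import ctrl
def cam(name):
    s=ctrl.state(); im,d=ctrl.get_image(name); c=ctrl.get_calibration(name)
    if name=="wrist":
        T=np.eye(4);T[:3,:3]=np.array(s["orientation"]);T[:3,3]=s["ee_pos"]
        M=T@np.array(c["tool_from_camera"])
        R=M[:3,:3].T;t=-R@M[:3,3]
    else: R,t=np.array(c["R"]),np.array(c["t"])
    return im,d,np.array(c["K"]),np.array(c["D"]),R,t
def save(im,f): cv2.imwrite("pics/"+f,im[:,:,::-1])
def pts(d,K,D,R,t,mask):
    v,u=np.nonzero(mask&(d>0)); z=d[v,u]
    n=cv2.undistortPoints(np.stack([u,v],1).astype(np.float64)[:,None],K,D)[:,0]
    return (np.c_[n*z[:,None],z]-t)@R
E
cat > a.py <<'E'
from h import *
for n in ["scene","top"]:
    c=cam(n); save(c[0],n+"0.png")
    for k in ["fence_face","seat","ball","chock","plate_hinge","plate_handle","catch_grip","dog","tin","pencil","rule"]:
        r=ctrl.place_of(n,k)
        print(n,k,[(round(q["p"],2),np.round(q["centre"],3).tolist()) for q in r[:2]])
E
python3 a.py; python3 -c "
from rig import ctrl; print(ctrl.state())"
```

```text
scene fence_face [(0.85, [0.569, -0.196, 0.016])]
scene seat [(0.98, [0.578, -0.307, 0.056]), (0.75, [0.379, 0.139, 0.001])]
scene ball [(0.85, [0.477, -0.149, 0.063])]
scene chock [(0.92, [0.541, -0.258, 0.018])]
scene plate_hinge [(0.85, [0.623, -0.38, 0.103]), (0.28, [0.732, 0.016, 0.001])]
scene plate_handle [(0.75, [0.563, -0.433, 0.243]), (0.62, [0.732, 0.016, -0.0])]
scene catch_grip [(0.76, [0.653, -0.29, 0.138])]
scene dog [(0.94, [0.423, -0.245, 0.005])]
scene tin [(0.56, [0.731, 0.016, -0.001])]
scene pencil [(0.78, [0.378, 0.14, 0.002])]
scene rule [(0.6, [0.665, -0.192, -0.002])]
top fence_face [(0.96, [0.565, -0.194, 0.02]), (0.37, [0.574, -0.306, 0.055])]
top seat [(0.68, [0.575, -0.307, 0.054]), (0.29, [0.569, -0.197, 0.021])]
top ball [(0.87, [0.482, -0.153, 0.066])]
top chock [(0.66, [0.542, -0.261, 0.016])]
top plate_hinge [(0.94, [0.624, -0.38, 0.104]), (0.56, [0.574, -0.308, 0.057])]
top plate_handle [(0.69, [0.563, -0.436, 0.242])]
top catch_grip [(0.91, [0.652, -0.286, 0.139]), (0.53, [0.42, -0.249, 0.002])]
top dog [(0.73, [0.424, -0.251, -0.003]), (0.63, [0.4
[... 269 characters left out ...]
34,  -3.26007599]), 'qd': array([-0.00961264,  0.01605144, -0.05702747, -0.03626912, -0.0134928 ,
       -0.01230226,  0.00153832]), 'tau': array([-9.95424057e-05, -4.91104031e+01, -4.02847342e-01, -3.12778080e+01,
       -6.35467842e-02,  3.38450458e-02,  2.75263255e-05]), 'ee_pos': array([0.25182946, 0.59926789, 0.2226029 ]), 'orientation': array([[-9.21934882e-01,  3.87344889e-01,  9.79457611e-05],
       [ 3.87344896e-01,  9.21934882e-01,  6.71492312e-05],
       [-6.42897022e-05,  9.98460093e-05, -9.99999993e-01]]), 'wrist_force': array([ 1.0643297 , -0.39431441,  0.2482912 ]), 'moment': array([-0.00200779,  0.05502884,  0.03975897]), 'grip_force': 0.0, 'grip_width': 0.9998970108593219}
```

```bash
cat >> h.py <<'E'
def jig():
    # x, y, yaw from json
    import json; o=json.load(open("jig.json")); c,s=np.cos(o[2]),np.sin(o[2])
    return np.array([[c,-s],[s,c]]),np.array(o[:2])
def toj(P): R,o=jig(); return (np.asarray(P)[...,:2]-o)@R
def tow(p): R,o=jig(); return R@np.asarray(p)+o
E
cat > b.py <<'E'
from h import *
import json
from scipy.optimize import least_squares
L=np.array([[.0495,.1],[0,0],[0,-.087]]);W=np.array([[.567,-.195],[.5765,-.307],[.6235,-.380]])
f=lambda p:((L@np.array([[np.cos(p[2]),-np.sin(p[2])],[np.sin(p[2]),np.cos(p[2])]]).T+p[:2])-W).ravel()
r=least_squares(f,[.57,-.3,.58]);print(r.x,np.degrees(r.x[2]),r.fun);json.dump(list(r.x),open("jig.json","w"))
# refine with fence top (z~58mm) points, top camera
im,d,K,D,R,t=cam("top");P=pts(d,K,D,R,t,d>0)
Z=P[:,2];q=toj(P)
m=(abs(Z-.058)<.004)&(q[:,0]>.04)&(q[:,0]<.08)&(q[:,1]>.02)&(q[:,1]<.26)
Q=q[m]
for y in np.arange(.03,.26,.03):
    b=Q[abs(Q[:,1]-y)<.01]
    if len(b)>5: print(round(y,2),len(b),np.percentile(b[:,0],[2,98]).round(4))
ms=(Z>.03)&(q[:,0]<.04)&(q[:,0]>-.06)&(q[:,1]>.1)&(q[:,1]<.25)
B=P[ms]
A=np.c_[2*B,np.ones(len(B))];s=np.linalg.lstsq(A,(B**2).sum(1),rcond=None)[0];print("ball",s[:3],np.sqrt(s[3]+s[:3]@s[:3]),toj(s[:2]))
mc=(abs(Z-.040)<.004)&(q[:,0]<.045)&(q[:,0]>-.06)&(q[:,1]>0)&(q[:,1]<.13)
C=P[mc];print("chock",len(C),cv2.minAreaRect((C[:,:2]*1000).astype(np.float32)),C[:,2].mean(), toj(C[:,:2].mean(0)))
mz=(abs(Z-.018)<.003)&(q[:,0]<.04)&(q[:,0]>-.06);print("board z",np.median(Z[mz]), "bench", np.median(Z[abs(Z)<.008]))
mf=(Z>.123)&(Z<.152)&(q[:,0]>.04)&(q[:,0]<.1)&(abs(q[:,1]+.02)<.04)
F=q[mf];print("fin",len(F),cv2.minAreaRect((F*1000).astype(np.float32)),Z[mf].max())
E
python3 b.py
```

```text
[ 0.5772602  -0.30637759  0.55501084] 31.799778606879325 [-0.00036526 -0.00030397  0.0007602   0.00062241 -0.00039493 -0.00031844]
0.03 87 [0.0535 0.0732]
0.06 86 [0.0542 0.0731]
0.09 86 [0.0547 0.0736]
0.12 92 [0.0547 0.0738]
0.15 87 [0.0553 0.0742]
0.18 93 [0.0555 0.0747]
0.21 93 [0.0558 0.0749]
0.24 93 [0.0557 0.0755]
ball [ 0.48922179 -0.15074295  0.05246499] 0.059612714902232036 [0.00718869 0.17866513]
chock 744 ((543.9669799804688, -257.2929992675781), (40.32650375366211, 85.31303405761719), 29.808990478515625) 0.040714797911088174 [-0.00295312  0.05975253]
board z 0.018663428760349883 bench 0.0006857073186567204
fin 218 ((72.66209411621094, -27.140493392944336), (59.71245574951172, 22.542573928833008), 87.81809997558594) 0.15114832909679468
```

View pics/top0.png

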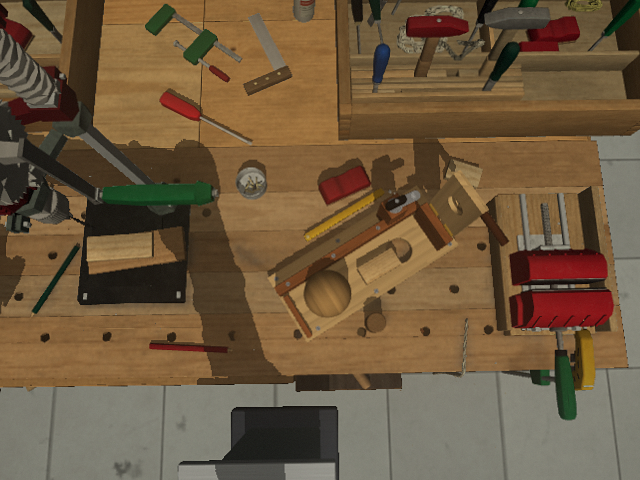

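View pics/scene0.png

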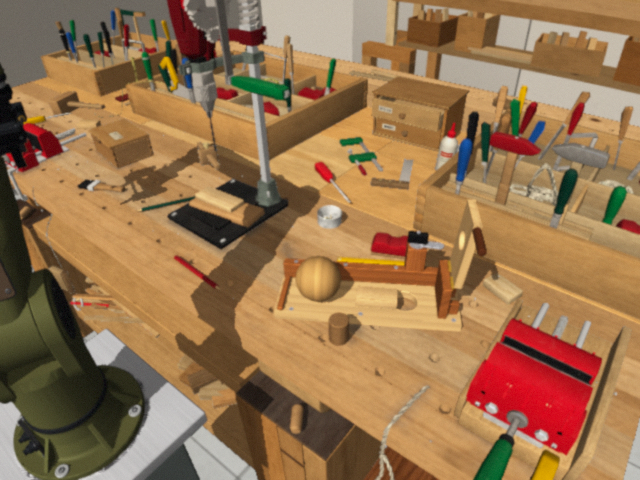

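Call:
step_arm(
  increments="-24 -31 0 0 0 0; -47 -62 0 0 0 0; -71 -93 0 0 0 0; -94 -123 0 0 0 0; -118 -154 0 0 0 0; -141 -185 0 0 0 0; -165 -215 0 0 0 0; -188 -245 0 0 0 0; -215 -273 0 0 0 0; -242 -300 0 0 0 0",
)

```text
time_s: 2.08
ee_pos: [0.3589, 0.2271, 0.2229]
orientation: [[-0.922, 0.387, 0.001], [0.387, 0.922, 0.001], [-0.0, 0.001, -1.0]]
wrist_force: [1.2, 0.6, 0.3]
grip_width: 1.0
grip_force: 0.0
```

```bash
python3 -c "
from rig import ctrl; s=ctrl.state();print(s['time_s'],s['ee_pos'],s['orientation'],s['joint_pos']);print(ctrl.get_calibration('wrist'))"
```

```text
2.0833 [0.35886673 0.22709672 0.22290069] [[-9.22105997e-01  3.86936691e-01  7.26722844e-04]
 [ 3.86937270e-01  9.22105499e-01  9.98991034e-04]
 [-2.83568846e-04  1.20237178e-03 -9.99999237e-01]] [-47.83284712  -9.94953088  10.65227532 113.12250755   1.86066542
  76.59786451  29.46949424]
{'K': array([[419.78468829,   0.        , 325.46840835],
       [  0.        , 419.78468829, 242.20026343],
       [  0.        ,   0.        ,   1.        ]]), 'D': array([-0.04060148,  0.        ,  0.        ,  0.        ,  0.        ]), 'tool_from_camera': array([[-3.01228962e-04, -9.61550371e-01, -2.74628466e-01,
         7.67054064e-02],
       [ 9.99999906e-01, -2.04052355e-04, -3.82415987e-04,
         1.41595705e-03],
       [ 3.11673648e-04, -2.74628555e-01,  9.61550342e-01,
        -1.63009066e-01],
       [ 0.00000000e+00,  0.00000000e+00,  0.00000000e+00,
         1.00000000e+00]])}
```

Call:
step_arm(
  increments="-27 -27 0 0 0 2; -54 -54 0 0 0 4; -80 -81 0 0 0 7; -107 -108 0 0 0 10; -134 -136 0 0 0 13; -160 -163 -5 0 0 17; -185 -190 -10 0 0 21; -211 -217 -15 0 0 25; -236 -244 -20 0 0 29; -262 -271 -25 0 0 33",
  fingers=0.3,
)

```text
time_s: 2.92
ee_pos: [0.4956, -0.1242, 0.2483]
orientation: [[-0.56, 0.829, 0.001], [0.829, 0.56, 0.001], [-0.0, 0.002, -1.0]]
wrist_force: [1.3, 0.2, -0.4]
grip_width: 0.696
grip_force: 0.0
```

```bash
python3 -c "
from rig import ctrl; s=ctrl.state();print(s['time_s'],s['ee_pos'],s['orientation'],s['joint_pos'])"
```

```text
2.9167 [ 0.49558809 -0.12416763  0.24829062] [[-5.59513219e-01  8.28820289e-01  1.37358364e-03]
 [ 8.28821395e-01  5.59512893e-01  6.46803369e-04]
 [-2.32454000e-04  1.50035054e-03 -9.99998847e-01]] [-27.00171055  -0.47099181  38.2935825  101.63677577   0.24489488
  78.6630621   45.265265  ]
```

Call:
step_arm(
  increments="-36 -9 0 0 0 1; -72 -18 0 0 0 2; -108 -27 0 0 0 2.8; -108 -27 0 0 0 2.8; -108 -27 0 0 0 2.8",
)

```text
time_s: 3.33
ee_pos: [0.5332, -0.2294, 0.247]
orientation: [[-0.517, 0.856, -0.002], [0.856, 0.517, -0.002], [-0.001, -0.002, -1.0]]
wrist_force: [-0.2, -0.1, 0.4]
grip_width: 0.699
grip_force: 0.0
```

```bash
cat > c.py <<'E'
from h import *
import sys
s=ctrl.state();print(s['ee_pos'],s['joint_pos'])
im,d,K,D,R,t=cam("wrist");save(im,sys.argv[1]);P=pts(d,K,D,R,t,d>0);q=toj(P);Z=P[:,2]
np.savez("w.npz",P=P)
m=(abs(Z-.058)<.005)&(q[:,0]>.04)&(q[:,0]<.085)&(q[:,1]>-.03)&(q[:,1]<.26)
for y in np.arange(-.02,.26,.03):
    b=q[m&(abs(q[:,1]-y)<.01)]
    if len(b)>20: print(round(y,2),len(b),np.percentile(b[:,0],[1,99]).round(4))
mc=(abs(Z-.040)<.004)&(q[:,0]<.045)&(q[:,0]>-.06)&(q[:,1]>0)&(q[:,1]<.13)
C=P[mc];print("chock",len(C),cv2.minAreaRect((C[:,:2]*1000).astype(np.float32)),C[:,2].mean())
b=P[(Z>.05)&(q[:,0]<.045)&(q[:,0]>-.06)&(q[:,1]>.1)&(q[:,1]<.24)]
if len(b)>50:
    from scipy.optimize import least_squares
    r=least_squares(lambda c:np.linalg.norm(b-c,axis=1)-.048,b.mean(0),loss="soft_l1",f_scale=.001);print("ball",r.x,toj(r.x[:2]),len(b))
mf=(Z>.135)&(Z<.152)&(q[:,0]>.04)&(q[:,0]<.11)&(abs(q[:,1]+.02)<.04)
if mf.sum()>5: print("fin",mf.sum(),cv2.minAreaRect((P[mf][:,:2]*1000).astype(np.float32)),np.median(Z[mf]))
mb=(abs(Z-.018)<.004)&(q[:,0]<.04)&(q[:,0]>-.06);print("board",np.median(Z[mb]),mb.sum())
# hole: board pixels absent near the seat
for k in ["seat","fence_face","catch_grip","chock","ball"]:
    r=ctrl.place_of("wrist",k);print(k,[(round(x["p"],2),np.round(x["centre"],4).tolist()) for x in r[:1]])
E
python3 c.py w1.png
```

```text
[ 0.53317948 -0.2294078   0.24702677] [-18.34366515  11.19254477  44.89686415  92.69505691  -7.87336234
  79.46493081  58.60547121]
-0.02 44 [0.0498 0.0521]
0.01 418 [0.0501 0.0678]
0.04 488 [0.0504 0.0702]
0.07 521 [0.0508 0.0705]
0.1 552 [0.0511 0.0707]
0.13 590 [0.0514 0.071 ]
0.16 626 [0.0518 0.0715]
0.19 657 [0.0523 0.0713]
0.22 734 [0.0519 0.0719]
0.25 602 [0.0525 0.0726]
chock 3910 ((540.4573974609375, -257.8696594238281), (39.65394973754883, 85.48844909667969), 29.94772720336914) 0.040888144353970736
ball [ 0.50762832 -0.19931183  0.30858257] [-0.00276119  0.12768732] 92763
fin 376 ((646.3021240234375, -293.7616271972656), (12.411087036132812, 28.919553756713867), 54.79894256591797) 0.14658144677738416
board 0.01891027671675468 16732
seat [(0.57, [0.577, -0.304, 0.0581])]
fence_face [(0.95, [0.5678, -0.1967, 0.0166])]
catch_grip [(0.89, [0.6513, -0.291, 0.1398])]
chock [(0.87, [0.5427, -0.2626, 0.0138])]
ball [(0.76, [0.4812, -0.1503, 0.0709])]
```

View pics/w1.png

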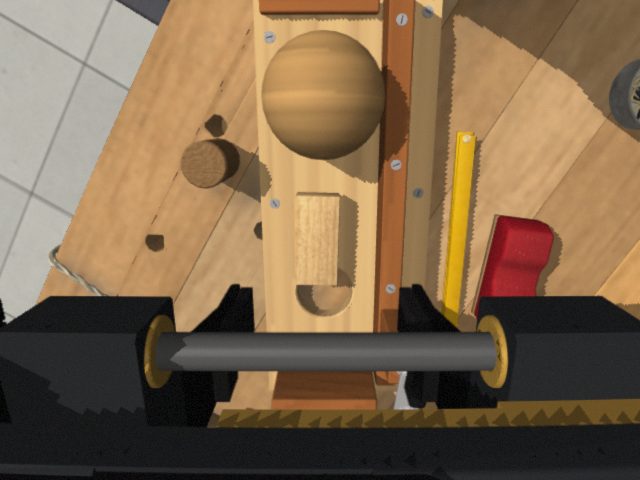

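Run:
```python
from h import *
import json
from scipy.optimize import least_squares
P=np.load("w.npz")["P"]
p=tow([.0509,.1]);a=np.radians(31.23);R=np.array([[np.cos(a),-np.sin(a)],[np.sin(a),np.cos(a)]])
o=p-R@[.0495,.1];json.dump([*o,a],open("jig.json","w"));print("jig",o)
q=toj(P);Z=P[:,2]
b=P[(Z>.05)&(Z<.125)&(q[:,0]<.045)&(q[:,0]>-.06)&(q[:,1]>.1)&(q[:,1]<.24)]
r=least_squares(lambda c:np.linalg.norm(b-c,axis=1)-.048,b.mean(0),loss="soft_l1",f_scale=.001);print("ball",r.x,toj(r.x[:2]),len(b))
s=ctrl.state();Rt=np.array(s["orientation"]);c=np.array([.5405,-.2579,0]);print("chock jig",toj(c))
g=np.r_[c[:2]-R[:,1]*.008,.0215];print("move mm",(Rt.T@(g-s["ee_pos"])*1000).round(1))
# hole: low points near seat
m=(Z<.012)&(abs(q[:,0])<.04)&(q[:,1]>-.04)&(q[:,1]<.05);print("hole x,y range",np.percentile(q[m],[1,99],axis=0) if m.any() else 0)
print("fin",toj([.6463,-.2938]), "net", toj([.6513,-.291]))
```

```text
jig [ 0.57734497 -0.30574003]
ball [ 0.48143276 -0.14822342  0.06636772] [-0.00034545  0.1844194 ] 12605
chock jig [-0.00670202  0.06001086]
move mm [-39.4 -11.8 226.3]
hole x,y range [[-0.02664706 -0.02620839]
 [ 0.02690099  0.01498403]]
fin [ 0.06515356 -0.02554161] net [ 0.07088076 -0.02573972]
```

Call:
step_arm(
  increments="-10 -3 35 0 0 0.4; -20 -6 75 0 0 0.8; -30 -9 110 0 0 1.2; -39 -12 145 0 0 1.2; -39 -12 175 0 0 1.2; -39 -12 200 0 0 1.2; -39 -12 215 0 0 1.2; -39 -12 223 0 0 1.2; -39 -12 226 0 0 1.2; -39 -12 226 0 0 1.2",
)

```text
time_s: 4.47
ee_pos: [0.5441, -0.2658, 0.0218]
orientation: [[-0.504, 0.864, 0.0], [0.864, 0.504, 0.0], [0.0, 0.001, -1.0]]
wrist_force: [0.0, -0.1, 0.5]
grip_width: 0.7
grip_force: 0.0
```

Call:
step_arm(
  increments="0 0 0 0 0 0; 0 0 0 0 0 0; 0 0 0 0 0 0; 0 0 0 0 0 0",
  fingers=0.75,
  squeeze=25,
)

```text
time_s: 4.8
ee_pos: [0.5444, -0.2666, 0.0225]
orientation: [[-0.503, 0.864, 0.002], [0.864, 0.503, -0.0], [-0.001, 0.001, -1.0]]
wrist_force: [-0.4, 0.5, -0.3]
grip_width: 0.484
grip_force: 0.0
```

Call:
step_arm(
  increments="0 0 0 0 0 0; 0 0 0 0 0 0; 0 0 0 0 0 0; 0 0 -10 0 0 0; 0 0 -25 0 0 0",
)

```text
time_s: 5.22
ee_pos: [0.5423, -0.2658, 0.0455]
orientation: [[-0.503, 0.864, -0.003], [0.864, 0.503, 0.001], [0.003, -0.003, -1.0]]
wrist_force: [-0.0, 0.2, -0.5]
grip_width: 0.462
grip_force: 25.0
```

Call:
step_arm(
  increments="0 -5 -20 0 0 0; -6 -25 -35 0 0 0; -14 -50 -38 0 0 0; -24 -80 -38 0 0 0; -38 -110 -30 0 0 0; -48 -130 -15 0 0 0; -50 -138 5 0 0 0; -50 -138 25 0 0 0; -50 -138 38 0 0 0; -50 -138 42 0 0 0",
)

```text
time_s: 6.05
ee_pos: [0.4479, -0.3784, 0.004]
orientation: [[-0.503, 0.864, -0.004], [0.864, 0.503, 0.003], [0.004, -0.002, -1.0]]
wrist_force: [-10.1, 8.4, 30.0]
grip_width: 0.456
grip_force: 25.0
```

Call:
step_arm(
  increments="0 0 0 0 0 0; 0 0 0 0 0 0",
)

```text
time_s: 6.22
ee_pos: [0.4503, -0.3788, 0.0048]
orientation: [[-0.504, 0.864, 0.0], [0.864, 0.504, -0.0], [-0.0, 0.0, -1.0]]
wrist_force: [0.8, -0.5, -0.6]
grip_width: 0.459
grip_force: 25.0
```

Call:
step_arm(
  increments="0 0 0.5 0 0 0; 0 0 1 0 0 0",
)

```text
time_s: 6.38
ee_pos: [0.4506, -0.3788, 0.0042]
orientation: [[-0.504, 0.864, 0.001], [0.864, 0.504, -0.0], [-0.0, 0.001, -1.0]]
wrist_force: [-0.6, 0.6, 6.7]
grip_width: 0.461
grip_force: 25.0
```

Call:
step_arm(
  increments="0 0 0 0 0 0; 0 0 0 0 0 0; 0 0 0 0 0 0; 0 0 -20 0 0 0; 0 0 -55 0 0 0; 20 0 -90 0 0 0; 50 10 -125 0 0 0; 90 25 -140 0 0 0",
  fingers=0.3,
)

```text
time_s: 7.05
ee_pos: [0.4276, -0.2999, 0.1437]
orientation: [[-0.498, 0.867, 0.004], [0.867, 0.498, -0.005], [-0.006, 0.001, -1.0]]
wrist_force: [1.3, 0.2, 1.0]
grip_width: 0.697
grip_force: 0.0
```

Call:
step_arm(
  increments="20 10 -20 0 0 -0.3; 50 30 -40 0 0 -0.6; 80 50 -40 0 0 -1; 110 70 -40 0 0 -1.3; 140 90 -40 0 0 -1.3; 165 110 -40 0 0 -1.3; 180 121 -40 0 0 -1.3; 180 121 -40 0 0 -1.3",
  fingers=0.43,
)

```text
time_s: 7.72
ee_pos: [0.4416, -0.0752, 0.1802]
orientation: [[-0.529, 0.849, 0.0], [0.849, 0.529, 0.002], [0.001, 0.001, -1.0]]
wrist_force: [-0.3, -0.9, 0.6]
grip_width: 0.567
grip_force: 0.0
```

```bash
cat > d.py <<'E'
from h import *
import sys
from scipy.optimize import least_squares
s=ctrl.state();print(s['time_s'],s['ee_pos'],toj(s['ee_pos']),s['joint_pos'].round(1),s['grip_width'])
Rt=np.array(s["orientation"]);print("y angle",np.degrees(np.arctan2(Rt[1,1],Rt[0,1])))
for n in sys.argv[2:]:
    im,d,K,D,R,t=cam(n);save(im,n+sys.argv[1]);P=pts(d,K,D,R,t,d>0);q=toj(P);Z=P[:,2]
    b=P[(Z>.05)&(Z<.118)&(q[:,0]<.045)&(q[:,0]>-.06)&(q[:,1]>-.06)&(q[:,1]<.23)]
    if n=="wrist": b=b[np.linalg.norm((b-s["ee_pos"])[:,:2],axis=1)>.03]
    if len(b)>50:
        r=least_squares(lambda c:np.linalg.norm(b-c,axis=1)-.048,b.mean(0),loss="soft_l1",f_scale=.001);print(n,"ball",r.x.round(4),toj(r.x[:2]).round(4),len(b),abs(r.fun).mean())
    m=(abs(Z-.058)<.005)&(q[:,0]>.04)&(q[:,0]<.085)
    for y in np.arange(-.02,.26,.05):
        f=q[m&(abs(q[:,1]-y)<.01)]
        if len(f)>20: print(round(y,2),np.percentile(f[:,0],[1,99]).round(4))
E
python3 d.py 2.png wrist top
```

```text
7.7167 [ 0.44159254 -0.07515642  0.18019638] [0.00347086 0.26755462] [-28.5  -7.1  32.8 114.7   3.9  71.3  34.7] 0.5668341625040877
y angle 31.925568792975128
wrist ball [ 0.4817 -0.1487  0.0665] [-0.0004  0.1839] 7875 0.00038869096577344366
0.13 [0.0499 0.0683]
0.23 [0.0498 0.0696]
top ball [ 0.4851 -0.1478  0.0664] [0.0031 0.1829] 1710 0.0009125255041740202
0.03 [0.0531 0.072 ]
0.08 [0.0531 0.073 ]
0.13 [0.0533 0.0726]
0.18 [0.0529 0.0728]
```

Call:
step_arm(
  increments="0 0 30 0 0 0.7; 0 0 60 0 0 0.7; 0 0 90 0 0 0.7; 0 0 112 0 0 0.7; 0 0 120 0 0 0.7; 0 0 120 0 0 0.7; 0 0 120 0 0 0.7",
)

```text
time_s: 8.4
ee_pos: [0.4417, -0.0811, 0.0609]
orientation: [[-0.511, 0.86, 0.0], [0.86, 0.511, -0.001], [-0.001, 0.0, -1.0]]
wrist_force: [-0.5, -0.1, 0.4]
grip_width: 0.571
grip_force: 0.0
```

```bash
python3 d.py x
```

```text
8.4 [ 0.44166622 -0.08113048  0.06092929] [0.00043646 0.26240805] [-27.5   2.2  35.4 122.3  -1.5  55.9  39.4] 0.5709914880879012
y angle 30.710437341496252
```

Call:
step_arm(
  increments="-6 2 0 0 0 -0.5; -13 4 0 0 0 -0.5; -20 4 0 0 0 -0.5; -26 4 0 0 0 -0.5; -32 4 0 0 0 -0.5; -38 4 0 0 0 -0.5; -44 4 0 0 0 -0.5; -50 4 0 0 0 -0.5; -56 4 0 0 0 -0.5; -62 4 0 0 0 -0.5",
)

```text
time_s: 9.23
ee_pos: [0.4769, -0.1319, 0.0603]
orientation: [[-0.52, 0.854, 0.0], [0.854, 0.52, -0.0], [-0.0, 0.0, -1.0]]
wrist_force: [1.0, -0.2, 0.4]
grip_width: 0.569
grip_force: 0.0
```

```bash
python3 d.py 3.png wrist
```

```text
9.2333 [ 0.47694185 -0.13185455  0.06031531] [0.00430125 0.20074472] [-22.7   9.1  37.8 116.5  -6.6  56.4  49.8] 0.5692521087198346
y angle 31.306682735559217
wrist ball [ 0.4799 -0.1384  0.0581] [0.0034 0.1936] 3012 0.005939475012016532
0.23 [0.0497 0.069 ]
```

```bash
cat > e.py <<'E'
from h import *
import sys
from scipy.optimize import least_squares
s=ctrl.state();T=toj(s['ee_pos']);print(s['time_s'],T,s['wrist_force'])
for n in ["scene","top"]:
    im,d,K,D,R,t=cam(n);reg=ctrl.cut_out(n,"ball")
    print(n,"net",[(round(x["p"],2),toj(x["centre"]).round(4),round(x["centre"][2],4)) for x in ctrl.place_of(n,"ball")[:1]])
    if not reg: continue
    b=pts(d,K,D,R,t,cv2.erode(reg[0]["region"].astype(np.uint8),np.ones((3,3)))>0)
    r=least_squares(lambda c:np.linalg.norm(b-c,axis=1)-.048,b.mean(0)-[0,0,.03],loss="soft_l1",f_scale=.001);print(n,reg[0]["p"],len(b),toj(r.x[:2]).round(4),r.x[2].round(4),abs(r.fun).mean())
if len(sys.argv)>1: save(cam("wrist")[0],sys.argv[1])
E
python3 e.py w4.png
```

```text
9.2833 [0.00419541 0.19942269] [ 0.47834701 -1.26812521  0.69572931]
scene net [(0.92, array([-0.0026,  0.1457]), 0.0658)]
scene 0.9 1222 [0.0022 0.1466] 0.0657 0.0009488282266913328
top net [(0.84, array([0.    , 0.1338]), 0.0669)]
top 0.59 515 [0.0061 0.1378] 0.0669 0.0008628909101296034
```

View pics/w4.png

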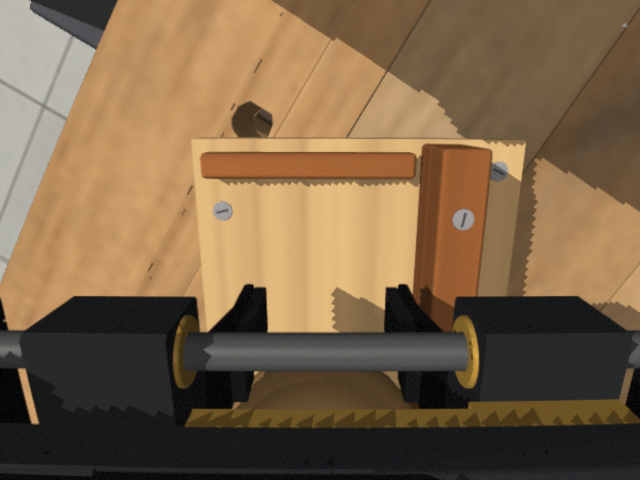

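Call:
step_arm(
  increments="-7 0 0 0 0 0; -14 0 0 0 0 0; -21 0 0 0 0 0; -28 0 0 0 0 0; -35 0 0 0 0 0; -42 0 0 0 0 0; -49 0 0 0 0 0; -56 0 0 0 0 0; -63 0 0 0 0 0; -70 0 0 0 0 0",
)

```text
time_s: 10.47
ee_pos: [0.5135, -0.1918, 0.0604]
orientation: [[-0.52, 0.854, 0.001], [0.854, 0.52, -0.0], [-0.0, 0.0, -1.0]]
wrist_force: [1.0, 0.4, 0.8]
grip_width: 0.569
grip_force: 0.1
```

```bash
python3 e.py
```

```text
10.4667 [0.0045177  0.13051931] [1.04878763 0.38489954 0.77385589]
scene net [(0.69, array([0.1329, 0.0527]), 0.0)]
scene 0.8 1183 [0.0018 0.0795] 0.0655 0.0009113932097381878
top net [(0.47, array([0.0018, 0.0656]), 0.0696)]
top 0.52 69 [0.007  0.0702] 0.0695 0.0006122509277083543
```

Call:
step_arm(
  increments="-7 0 0 0 0 0; -14 0 0 0 0 0; -21 0 0 0 0 0; -28 0 0 0 0 0; -34 0 0 0 0 0; -40 0 0 0 0 0; -46 0 0 0 0 0; -52 0 0 0 0 0; -58 0 0 0 0 0; -64 0 0 0 0 0",
)

```text
time_s: 11.6
ee_pos: [0.5467, -0.2463, 0.0603]
orientation: [[-0.52, 0.854, 0.0], [0.854, 0.52, -0.0], [-0.0, 0.0, -1.0]]
wrist_force: [-0.0, -0.3, -0.7]
grip_width: 0.573
grip_force: 0.0
```

```bash
python3 e.py
```

```text
11.6 [0.00458766 0.06674881] [-0.02473894 -0.2611832  -0.67374854]
scene net [(0.69, array([0.0015, 0.0027]), 0.0533)]
scene 0.87 1253 [0.0004 0.0002] 0.0566 0.0009854187117327678
top net [(0.73, array([-0.1476,  0.0103]), -0.0029)]
top 0.33 4505 [ 0.0024 -0.0292] 0.1333 0.12404733798618613
```

Call:
step_arm(
  increments="12 0 -10 0 0 0; 20 0 -45 0 0 0; 20 -10 -85 0 0 0; 20 -25 -125 0 0 6; 20 -40 -165 0 0 12; 20 -55 -205 0 0 18; 10 -70 -235 0 0 25; -15 -80 -260 0 0 32; -45 -82 -270 0 0 39; -80 -82 -270 0 0 46",
)

```text
time_s: 12.73
ee_pos: [0.5187, -0.3577, 0.3353]
orientation: [[0.257, 0.966, 0.008], [0.966, -0.257, -0.001], [0.001, 0.008, -1.0]]
wrist_force: [0.1, -0.0, 0.8]
grip_width: 0.57
grip_force: 0.0
```

```bash
python3 d.py x
```

```text
12.7333 [ 0.51869132 -0.35774387  0.33526114] [-0.077117   -0.01405767] [ -6.8  18.6  51.8  77.3 -14.8  90.6  28.4] 0.5702144327630068
y angle -14.909109412475757
```

Call:
step_arm(
  increments="-10 10 0 0 0 7; -20 20 0 0 0 14; -30 30 0 0 0 21; -42 43 0 0 0 28; -42 43 0 0 0 35; -42 43 0 0 0 41; -42 43 0 0 0 43.9; -42 43 0 0 0 43.9; -42 43 0 0 0 43.9",
)

```text
time_s: 13.48
ee_pos: [0.5487, -0.4078, 0.3301]
orientation: [[0.852, 0.523, -0.0], [0.523, -0.852, 0.0], [0.0, -0.0, -1.0]]
wrist_force: [-0.1, 0.4, 0.2]
grip_width: 0.573
grip_force: 0.0
```

```bash
cat > g.py <<'E'
from h import *
import sys
s=ctrl.state();print(s['ee_pos'],toj(s['ee_pos']),s['joint_pos'].round(1))
Rt=np.array(s["orientation"]);print("y angle",np.degrees(np.arctan2(Rt[1,1],Rt[0,1])))
im,d,K,D,R,t=cam("wrist");save(im,sys.argv[1])
P=pts(d,K,D,R,t,d>0);q=toj(P);Z=P[:,2]
for k in ["plate_handle","plate_hinge"]:
    print(k,[(round(x["p"],2),toj(x["centre"]).round(4),round(x["centre"][2],4)) for x in ctrl.place_of("wrist",k)[:2]])
r=ctrl.cut_out("wrist","plate_handle")
m=(q[:,0]<-.05)&(q[:,0]>-.12)&(Z>.21)&(Z<.27)&(q[:,1]<-.07)&(q[:,1]>-.16)
H=np.c_[q[m],Z[m]]
if len(H):
    for x in np.arange(-.105,-.05,.01):
        h=H[abs(H[:,0]-x)<.005]
        if len(h)>10: print(round(x,3),len(h),"y",np.percentile(h[:,1],[2,98]).round(4),"ztop",np.percentile(h[:,2],98).round(4))
E
python3 g.py w5.png
```

```text
[ 0.54870641 -0.40781912  0.33014831] [-0.07741406 -0.07243873] [ -2.2  29.7  58.5  68.7 -25.1  94.3  -7.9]
y angle -58.47164365114509
plate_handle [(0.65, array([-0.077 , -0.1067]), 0.2422)]
plate_hinge [(0.95, array([-0.0002, -0.0867]), 0.1006), (0.43, array([-0.0767, -0.1044]), 0.2418)]
-0.105 138 y [-0.1095 -0.0951] ztop 0.251
-0.095 375 y [-0.1097 -0.0949] ztop 0.2515
-0.085 381 y [-0.1098 -0.0952] ztop 0.2514
-0.075 403 y [-0.1099 -0.095 ] ztop 0.2511
-0.065 406 y [-0.1097 -0.0952] ztop 0.2512
-0.055 428 y [-0.1097 -0.095 ] ztop 0.2514
```

View pics/w5.png

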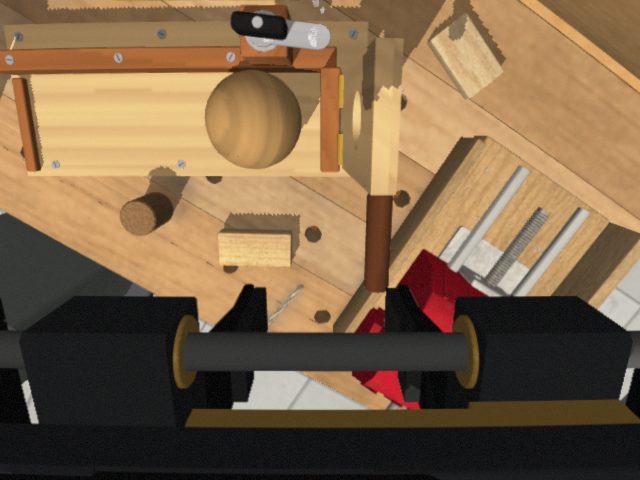

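Call:
step_arm(
  increments="0 10 0 0 0 0.3; 0 30 10 0 0 0.3; 0 30 40 0 0 0.3; 0 30 70 0 0 0.3; 0 30 95 0 0 0.3; 0 30 105 0 0 0.3; 0 30 107 0 0 0.3; 0 30 107 0 0 0.3",
)

```text
time_s: 14.35
ee_pos: [0.5644, -0.4337, 0.2237]
orientation: [[0.856, 0.517, 0.0], [0.517, -0.856, 0.0], [0.0, -0.0, -1.0]]
wrist_force: [-0.5, -1.0, 1.5]
grip_width: 0.571
grip_force: 0.0
```

```bash
python3 d.py x
```

```text
14.35 [ 0.56440927 -0.43366694  0.22365157] [-0.0773881  -0.10268256] [  0.2  35.   56.1  74.4 -28.6  84.9  -5.3] 0.5712185092736594
y angle -58.860140818004936
```

Call:
step_arm(
  increments="0 0 0 0 0 0; 0 0 0 0 0 0; 0 0 0 0 0 0; 0 0 0 0 0 0; 0 0 0 0 0 0; 0 0 0 0 0 0; 0 0 0 0 0 0; 0 0 0 0 0 0; 0 0 0 0 0 0",
  fingers=1,
  squeeze=12,
)

```text
time_s: 15.1
ee_pos: [0.5647, -0.4345, 0.2239]
orientation: [[0.856, 0.517, 0.001], [0.517, -0.856, -0.002], [0.0, 0.002, -1.0]]
wrist_force: [2.1, -1.2, 2.6]
grip_width: 0.178
grip_force: 12.0
```

```bash
python3 d.py x
python3 - <<'E'
import numpy as np
R=.1422;p0=1.676;p1=.053
for p in np.linspace(p0,p1,41)[1:]:
    # tool y = -jig y ; tool z = down, mm from start
    print("0 %.0f %.0f"%(-1000*R*(np.cos(p)-np.cos(p0)),-1000*R*(np.sin(p)-np.sin(p0))),end="; ")
E
```

```text
15.1 [ 0.56467019 -0.43445057  0.22392232] [-0.07757129 -0.10348791] [  0.2  35.   56.1  74.4 -28.6  84.8  -5.3] 0.17771556390255933
y angle -58.888847911313086
0 -6 -0; 0 -12 -1; 0 -17 -1; 0 -23 -1; 0 -29 -0; 0 -35 1; 0 -40 1; 0 -46 3; 0 -51 4; 0 -57 6; 0 -63 7; 0 -68 9; 0 -73 12; 0 -78 14; 0 -84 17; 0 -89 20; 0 -93 23; 0 -98 26; 0 -103 30; 0 -107 33; 0 -112 37; 0 -116 41; 0 -120 45; 0 -123 50; 0 -127 54; 0 -131 59; 0 -134 63; 0 -137 68; 0 -140 73; 0 -142 78; 0 -145 84; 0 -147 89; 0 -149 94; 0 -151 100; 0 -153 105; 0 -154 111; 0 -155 117; 0 -156 122; 0 -157 128; 0 -157 134;
```

Call:
step_arm(
  increments="0 -6 0 0 0 0; 0 -12 -1 0 0 0; 0 -17 -1 0 0 0; 0 -23 -1 0 0 0; 0 -29 0 0 0 0; 0 -35 1 0 0 0; 0 -40 1 0 0 0; 0 -46 3 0 0 0; 0 -51 4 0 0 0; 0 -57 6 0 0 0",
)

```text
time_s: 15.93
ee_pos: [0.5344, -0.3844, 0.2171]
orientation: [[0.856, 0.517, -0.0], [0.517, -0.856, 0.0], [0.0, -0.0, -1.0]]
wrist_force: [1.0, -2.0, 3.1]
grip_width: 0.183
grip_force: 12.0
```

Call:
step_arm(
  increments="0 -6 1 0 0 0; 0 -11 3 0 0 0; 0 -16 6 0 0 0; 0 -21 8 0 0 0; 0 -27 11 0 0 0; 0 -32 14 0 0 0; 0 -36 17 0 0 0; 0 -41 20 0 0 0; 0 -46 24 0 0 0; 0 -50 27 0 0 0",
)

```text
time_s: 16.77
ee_pos: [0.5086, -0.3416, 0.1897]
orientation: [[0.856, 0.517, -0.0], [0.517, -0.856, 0.0], [0.0, -0.001, -1.0]]
wrist_force: [2.4, -1.2, 0.7]
grip_width: 0.176
grip_force: 12.0
```

```bash
python3 d.py x
```

```text
16.7667 [ 0.50862371 -0.34157096  0.18971191] [-0.0773405   0.00499147] [-16.   23.4  60.9  93.  -21.   76.  -10.8] 0.17555701919120645
y angle -58.88353910678183
```

Call:
step_arm(
  increments="0 -5 4 0 0 0; 0 -9 8 0 0 0; 0 -13 12 0 0 0; 0 -16 17 0 0 0; 0 -20 21 0 0 0; 0 -24 26 0 0 0; 0 -27 30 0 0 0; 0 -30 35 0 0 0; 0 -33 40 0 0 0; 0 -35 45 0 0 0",
)

```text
time_s: 17.6
ee_pos: [0.4906, -0.3117, 0.1448]
orientation: [[0.856, 0.517, -0.0], [0.517, -0.856, 0.001], [0.0, -0.001, -1.0]]
wrist_force: [0.2, 1.0, 2.6]
grip_width: 0.181
grip_force: 12.0
```

Call:
step_arm(
  increments="0 -3 6 0 0 0; 0 -5 11 0 0 0; 0 -7 16 0 0 0; 0 -9 22 0 0 0; 0 -11 27 0 0 0; 0 -12 33 0 0 0; 0 -12 36 0 0 0; 0 -13 39 0 0 0; 0 -13 42 0 0 0; 0 -14 44 0 0 0",
)

```text
time_s: 18.43
ee_pos: [0.4836, -0.3001, 0.1009]
orientation: [[0.856, 0.517, -0.0], [0.517, -0.856, 0.0], [-0.0, -0.0, -1.0]]
wrist_force: [1.7, -1.6, 1.2]
grip_width: 0.175
grip_force: 11.9
```

```bash
python3 d.py x
```

```text
18.4333 [ 0.48359438 -0.30014336  0.10089133] [-0.07726373  0.053393  ] [-20.6  22.4  60.1 104.9 -21.3  65.1 -12. ] 0.17452809724694548
y angle -58.89007302841932
```

Call:
step_arm(
  increments="0 0 2 0 0 0; 0 -1 4 0 0 0; 0 -1 5.5 0 0 0; 0 -1 7 0 0 0; 0 -1 8 0 0 0; 0 -1 9 0 0 0",
)

```text
time_s: 18.93
ee_pos: [0.483, -0.2992, 0.0922]
orientation: [[0.856, 0.517, -0.0], [0.517, -0.856, 0.0], [0.0, -0.0, -1.0]]
wrist_force: [1.3, 0.5, 1.8]
grip_width: 0.173
grip_force: 11.8
```

Call:
step_arm(
  increments="0 0 1 0 0 0; 0 0 2 0 0 0; 0 0 2.5 0 0 0; 0 0 3 0 0 0; 0 0 3 0 0 0",
)

```text
time_s: 19.35
ee_pos: [0.4829, -0.299, 0.089]
orientation: [[0.856, 0.517, -0.001], [0.517, -0.856, 0.001], [-0.0, -0.001, -1.0]]
wrist_force: [0.3, 1.0, -0.1]
grip_width: 0.178
grip_force: 11.9
```

```bash
python3 d.py x
```

```text
19.35 [ 0.48290263 -0.2990209   0.08904209] [-0.07727327  0.05471146] [-20.1  23.1  59.5 105.6 -22.1  64.  -11.4] 0.1782732812011823
y angle -58.88418524026823
```

Call:
step_arm(
  increments="0 0 0.7 0 0 0; 0 0 1.4 0 0 0; 0 0 2 0 0 0; 0 0 2 0 0 0; 0 0 2 0 0 0",
)

```text
time_s: 19.77
ee_pos: [0.4829, -0.2989, 0.087]
orientation: [[0.856, 0.517, -0.001], [0.517, -0.856, 0.001], [-0.0, -0.001, -1.0]]
wrist_force: [-1.0, 2.6, 0.1]
grip_width: 0.172
grip_force: 11.9
```

```bash
cat > p.py <<'E'
from h import *
for n in ["top","scene"]:
    im,d,K,D,R,t=cam(n);P=pts(d,K,D,R,t,d>0);q=toj(P);Z=P[:,2]
    m=(abs(q[:,0])<.035)&(q[:,1]>-.06)&(q[:,1]<.055)&(abs(Z-.12)<.025)&(np.hypot(q[:,0],q[:,1])>.03)
    A=np.c_[q[m],np.ones(m.sum())]
    if m.sum()<20: print(n,m.sum());continue
    for _ in range(3):
        c=np.linalg.lstsq(A,Z[m],rcond=None)[0];r=abs(A@c-Z[m]);k=r<.004
        i=np.flatnonzero(m);m=np.zeros_like(m);m[i[k]]=1;A=np.c_[q[m],np.ones(m.sum())]
    print(n,m.sum(),"slope y deg",np.degrees(np.arctan(c[1])).round(2),"slope x",np.degrees(np.arctan(c[0])).round(2),"z at seat",c[2].round(4),r.mean())
E
python3 p.py
```

```text
top 792 slope y deg 1.03 slope x 0.01 z at seat 0.1175 0.0012166097010651207
scene 91 slope y deg 0.78 slope x 0.09 z at seat 0.1164 0.0007878498347343846
```

Call:
step_arm(
  increments="0 0 0.7 0 0 0; 0 0 1.3 0 0 0; 0 0 2 0 0 0; 0 0 2.5 0 0 0; 0 0 2.5 0 0 0; 0 0 2.5 0 0 0",
)

```text
time_s: 20.37
ee_pos: [0.4828, -0.2988, 0.0845]
orientation: [[0.856, 0.517, -0.001], [0.517, -0.856, 0.001], [-0.0, -0.001, -1.0]]
wrist_force: [-1.4, 4.8, 0.2]
grip_width: 0.175
grip_force: 11.9
```

```bash
python3 p.py
```

```text
top 786 slope y deg 0.17 slope x 0.22 z at seat 0.1161 0.0012300087723098024
scene 82 slope y deg -0.02 slope x 0.21 z at seat 0.1152 0.0007991785879073195
```

Call:
step_arm(
  increments="0 0.5 0.5 0 0 0; 0 1 1 0 0 0; 0 1 1.5 0 0 0; 0 1 1.5 0 0 0",
)

```text
time_s: 20.8
ee_pos: [0.4827, -0.2987, 0.0834]
orientation: [[0.856, 0.517, -0.002], [0.517, -0.856, 0.004], [-0.0, -0.004, -1.0]]
wrist_force: [-4.6, 7.8, 7.1]
grip_width: 0.174
grip_force: 11.4
```

```bash
python3 p.py
```

```text
top 792 slope y deg -0.26 slope x 0.46 z at seat 0.1155 0.001270132765437677
scene 78 slope y deg -0.24 slope x -0.27 z at seat 0.1145 0.0008083619484715427
```

Call:
step_arm(
  increments="0 0 0 0 0 0; 0 0 0 0 0 0; 0 0 0 0 0 0; 0 0 0 0 0 0; 0 0 -15 0 0 0; 0 0 -40 0 0 0; 0 0 -75 0 0 0; 5 5 -110 0 0 -6; 15 10 -145 0 0 -13; 35 20 -175 0 0 -20",
  fingers=0.43,
)

```text
time_s: 21.73
ee_pos: [0.5226, -0.3018, 0.2617]
orientation: [[0.626, 0.78, 0.003], [0.78, -0.626, -0.001], [0.001, 0.003, -1.0]]
wrist_force: [0.5, -1.1, 0.1]
grip_width: 0.568
grip_force: 0.0
```

```bash
python3 d.py x; python3 p.py
```

```text
21.7333 [ 0.52256634 -0.30179695  0.26167073] [-0.04479644  0.03177304] [-20.2  17.7  59.4  88.6 -15.4  82.3   1.3] 0.5677384083590631
y angle -38.78424947769599
top 266 slope y deg -0.32 slope x 1.1 z at seat 0.1153 0.001217247994775277
scene 867 slope y deg -0.24 slope x 0.02 z at seat 0.1149 0.000823406902205017
```

Call:
step_arm(
  increments="15 15 0 0 0 -7; 30 30 0 0 0 -14; 45 45 0 0 0 -21; 60 60 0 0 0 -28; 75 75 0 0 0 -35; 91 86 0 0 0 -42; 91 86 0 0 0 -49; 91 86 0 0 0 -56; 91 86 0 0 0 -63; 91 86 0 0 0 -70",
)

```text
time_s: 22.67
ee_pos: [0.6476, -0.2834, 0.257]
orientation: [[-0.52, 0.854, -0.001], [0.854, 0.52, -0.001], [-0.0, -0.002, -1.0]]
wrist_force: [0.1, 0.5, -0.7]
grip_width: 0.571
grip_force: 0.0
```

```bash
cat > k.py <<'E'
from h import *
import sys
s=ctrl.state();print(s['time_s'],s['ee_pos'],toj(s['ee_pos']),s['joint_pos'].round(1))
Rt=np.array(s["orientation"]);print("y angle",np.degrees(np.arctan2(Rt[1,1],Rt[0,1])))
im,d,K,D,R,t=cam("wrist");save(im,sys.argv[1])
P=pts(d,K,D,R,t,d>0);q=toj(P)*1000;Z=P[:,2]
print([(round(x["p"],2),toj(x["centre"]).round(4),round(x["centre"][2],4)) for x in ctrl.place_of("wrist","catch_grip")[:2]])
m=(abs(Z-.148)<.006)&(q[:,0]>40)&(q[:,0]<105)&(q[:,1]>-70)&(q[:,1]<30)
if m.sum()>10:
    (c,wh,a)=cv2.minAreaRect(q[m].astype(np.float32));print("fin top",m.sum(),c,wh,a,np.median(Z[m]))
m=(abs(Z-.1215)<.003)&(q[:,0]>0)&(q[:,0]<105)&(q[:,1]>-90)&(q[:,1]<30)
if m.sum()>10: print("nose",m.sum(),cv2.minAreaRect(q[m].astype(np.float32)))
E
python3 k.py w6.png
```

```text
22.6667 [ 0.64763204 -0.28335568  0.25702454] [ 0.07170769 -0.01730137] [ -5.4  28.7  40.8  71.9 -18.2  85.8  64.5]
y angle 31.336090937277913
[(0.7, array([ 0.0747, -0.0218]), 0.144)]
fin top 1180 (71.60924530029297, -18.025041580200195) (41.71001052856445, 13.956180572509766) 83.60557556152344 0.14753554791452164
nose 1779 ((35.864898681640625, -37.37410354614258), (92.18331909179688, 96.10563659667969), 76.37300872802734)
```

View pics/w6.png

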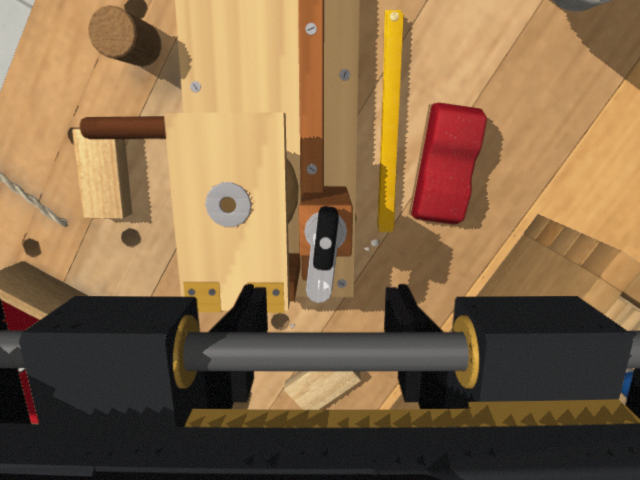

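Call:
step_arm(
  increments="0 0 30 0 0 3; -1 0 60 0 0 6.5; -1 0 90 0 0 6.5; -1 0 115 0 0 6.5; -1 0 127 0 0 6.5; -1 0 131 0 0 6.5; -1 0 131 0 0 6.5; -1 0 131 0 0 6.5",
)

```text
time_s: 23.43
ee_pos: [0.6493, -0.284, 0.1288]
orientation: [[-0.415, 0.91, 0.002], [0.91, 0.415, -0.001], [-0.002, 0.001, -1.0]]
wrist_force: [-0.4, -0.6, 0.1]
grip_width: 0.571
grip_force: 0.0
```

Call:
step_arm(
  increments="0 0 0 0 0 0; 0 0 0 0 0 0; 0 0 0 0 0 0; 0 0 0 0 0 0; 0 0 0 0 0 0; 0 0 0 0 0 0; 0 0 0 0 0 0; 0 0 0 0 0 0; 0 0 0 0 0 0; 0 0 0 0 0 0",
  fingers=1,
  squeeze=20,
)

```text
time_s: 24.27
ee_pos: [0.6479, -0.2837, 0.1275]
orientation: [[-0.416, 0.909, -0.001], [0.909, 0.416, 0.0], [0.0, -0.001, -1.0]]
wrist_force: [-2.7, 0.2, 3.3]
grip_width: 0.157
grip_force: 20.0
```

```bash
python3 d.py x; python3 p.py
```

```text
24.2667 [ 0.64785333 -0.28366386  0.12745774] [ 0.07173714 -0.01767963] [ -6.1  32.9  40.   81.8 -21.4  73.1  60.2] 0.15697109166207543
y angle 24.58172377063006
top 603 slope y deg -0.24 slope x -1.0 z at seat 0.1154 0.0012392213794100604
scene 851 slope y deg -0.21 slope x 0.2 z at seat 0.1149 0.0008032657043556254
```

Call:
step_arm(
  increments="0 0 0 0 0 4; 0 0 0 0 0 9; 0 0 0 0 0 14; 0 0 0 0 0 19; 0 0 0 0 0 24; 0 0 0 0 0 29; 0 0 0 0 0 34; 0 0 0 0 0 39; 0 0 0 0 0 44; 0 0 0 0 0 48",
)

```text
time_s: 25.2
ee_pos: [0.6498, -0.2836, 0.1275]
orientation: [[0.4, 0.916, 0.003], [0.916, -0.4, -0.001], [-0.0, 0.003, -1.0]]
wrist_force: [1.1, -2.1, 0.2]
grip_width: 0.157
grip_force: 20.0
```

```bash
python3 d.py x; python3 -c "
from rig import ctrl;s=ctrl.state();print(s['wrist_force'],s['moment'])"
```

```text
25.2 [ 0.64980104 -0.28360785  0.12747366] [ 0.07343165 -0.01864158] [-11.9  36.2  49.7  81.9 -27.9  74.5  16.1] 0.156948970625269
y angle -23.59902172820048
[ 1.06196575 -2.07234768  0.24827434] [-0.38205622 -0.07794116  0.08310868]
```

Remaining 35.2°.

Call:
step_arm(
  increments="0 0 0 0 0 5; 0 0 0 0 0 10; 0 0 0 0 0 15; 0 0 0 0 0 20; 0 0 0 0 0 25; 0 0 0 0 0 29; 0 0 0 0 0 33; 0 0 0 0 0 35.2; 0 0 0 0 0 35.2; 0 0 0 0 0 35.2",
)

```text
time_s: 26.03
ee_pos: [0.6509, -0.2846, 0.1275]
orientation: [[0.853, 0.521, 0.005], [0.521, -0.853, -0.004], [0.002, 0.006, -1.0]]
wrist_force: [4.2, -3.6, -0.6]
grip_width: 0.159
grip_force: 20.0
```

```bash
python3 d.py x; python3 -c "
from rig import ctrl;s=ctrl.state();print(s['wrist_force'],s['moment'])"
```

```text
26.0333 [ 0.65088216 -0.28459629  0.12753663] [ 0.07384363 -0.02004731] [-15.6  39.3  56.8  82.  -33.1  76.  -15.6] 0.1592968794561817
y angle -58.57796320919855
[ 4.17186862 -3.64388412 -0.61775668] [-0.79666507 -0.59653479 -0.0273404 ]
```

Call:
step_arm(
  increments="0 0 0 0 0 0; 0 0 0 0 0 0; 0 0 0 0 0 0; 0 0 0 0 0 0; 0 0 -15 0 0 0; 0 0 -45 0 0 0; 0 0 -80 0 0 0; 0 0 -110 0 0 0; 0 0 -120 0 0 0; 0 0 -120 0 0 0",
  fingers=0.43,
)

```text
time_s: 26.87
ee_pos: [0.6497, -0.2847, 0.2522]
orientation: [[0.853, 0.521, 0.006], [0.521, -0.853, -0.003], [0.004, 0.006, -1.0]]
wrist_force: [-1.0, -0.4, 0.4]
grip_width: 0.571
grip_force: 0.0
```

```bash
python3 k.py w7.png;python3 p.py
```

```text
26.8667 [ 0.64965058 -0.28471219  0.25215333] [ 0.07273042 -0.01950788] [-15.3  35.   59.8  72.8 -29.8  87.7 -18.2]
y angle -58.592243012905705
[(0.69, array([-0.1465,  0.008 ]), -0.0005), (0.58, array([ 0.0715, -0.0249]), 0.1413)]
fin top 1209 (71.80899810791016, -17.814361572265625) (41.92716598510742, 13.43078899383545) 0.4949101507663727 0.14758036136912472
nose 1793 ((45.328128814697266, -32.696800231933594), (89.92371368408203, 102.32817840576172), 0.10204523801803589)
top 1263 slope y deg -0.33 slope x -0.13 z at seat 0.1159 0.0012600091622457696
scene 814 slope y deg -0.34 slope x 0.26 z at seat 0.1149 0.0008381576069058634
```

View pics/w7.png

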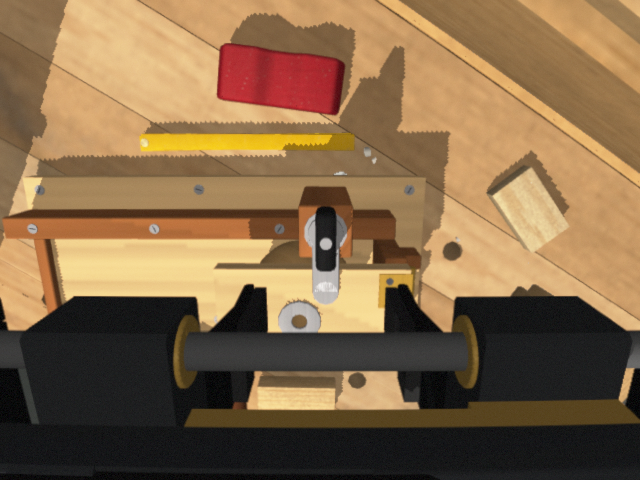

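The fin (325,240) and nose (325,290) now lie square across the closed plate. The chock lies flat below it, and the rule and other things haven't moved.

```bash
python3 -c "
from rig import ctrl; print(ctrl.close_job())"
```

```text
the job is handed in; nothing more can be done
None
```

I've handed the job in at about 27 s: chock flat on the bench, ball rolled along the fence into the seat, guide plate lowered gently onto it, and the catch turned square across the plate to within about 0.5°.

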